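Roll the sample rod onto the scan line and start the scan

TASK

Two metal rods lie on the rubber-topped scanning stage, one on each side of its white line. With a fingertip, roll the longer rod sideways until it rests centred along the white line, without picking it up; then press the white start button on the control box fully down and let go. Leave the short rod and everything else on the bench where they are.

Things in the scene. Friction and masses are not known exactly. Their poses are not given: they have to be found in the camera images.
- stage: Fixed dark stage: plate 260 (x) x 280 (y) x 12 mm with a black rubber mat 220 x 260 mm on it, mat top 14 mm above the bench. Origin: centre of the plate at bench height; z up; turned by up to 0.3 rad. The white line, 3 mm wide, runs on the mat along the stage's x axis at y = 0, from x = -117 to +89 mm. The mat brakes rolling: a rod stops within millimetres when no longer pushed.
- scan_head (a point): Top centre, 68 mm above the bench, of the fixed grey and black scan head that stands on the stage at the far end of the line (stage x = +91 to +127 mm, 70 mm wide); its copper nozzle points along the line.
- long_rod: The longer rod, loose: aluminium cylinder, diameter 28, length 120 mm, about 0.2 kg, about parallel to the line (within 0.06 rad), axis 28 mm above the bench, 50 to 78 mm from the line on either side. Origin: its centre; x runs along the rod; the frame turns as it rolls. A fingertip pressed lightly on its top and moved sideways rolls it half as far as the tip goes, until the tip has run off the crest.
- short_rod: The shorter rod, loose bystander: same metal and diameter (28 mm), 60 mm long, lying on the mat 50 to 78 mm from the line on the other side. Origin: its centre; x along the rod. To be left alone.
- start (a joint): Travel of the start button in m: 0 = up, 0.006 = fully down. Springs back; needs about 1.5 N to start and 5 N to bottom out.
- start_top (a point): Centre of the top face of the start button when up: a white round button, diameter 32 mm, standing 14 mm out of a black collar on the fixed grey control box (80 x 80 mm, 30 mm high) at the left or right of the stage. The top face is 48 mm above the bench; pressed straight down.
- jar: Loose bystander: closed amber glass jar with a white cap, diameter 60 mm, 85 mm high, standing on the bench at the side opposite the control box. Origin: centre of its underside.
- post: Loose bystander: steel post standing on its round foot (foot diameter 48 mm, post diameter 20 mm, 90 mm high), far left of the stage. Origin: centre of its underside.
- driver: Loose bystander: black-handled screwdriver lying on the bench, far right of the stage, about 200 mm long, 26 mm thick. Origin: under its middle; x along the shaft towards the tip.
There are look-alikes about, which are no part of the job. Leave any yellow look-alike of the long_rod alone. Leave any red look-alike of the part that bears start alone.

How it is judged:
On the way, in this order (a step that is already met when the one before it is completed fails the run):
1. the long rod is rolled: it has turned by at least about a fifth of a turn while lying on the stage (angle between long_rod's own z axis and vertical above 1.2 rad and z of long_rod in the frame of stage between 0.022 and 0.034 m), for 0.03 s.
2. the long rod rests centred along the white line (y of long_rod in the frame of stage between -0.006 and 0.006 m and x of long_rod in the frame of stage between -0.065 and 0.025 m and z of long_rod in the frame of stage between 0.024 and 0.032 m and angle between the x axis of long_rod and the x axis of stage, either way round below 0.12 rad and linear speed of long_rod below 0.01 m/s), for 0.3 s.
3. the start button is pressed fully down (value of joint start above 0.0045 m), for 0.03 s.
At the end, for the whole second after the job is handed in: The long rod lies at rest on the mat, its middle within 6 mm of the white line and at stage x -65 to +25 mm, its axis within 0.12 rad of the line; the start button is up again; the short rod is within 10 mm, and jar, post and screwdriver within 15 mm, of their starts (all of step 2 and angular speed of long_rod below 0.3 rad/s and value of joint start below 0.001 m and distance of short_rod from where it was at the start of the episode below 0.01 m and distance of each of jar, post, driver from where it was at the start of the episode below 0.015 m); the robot touches nothing.
It fails at once if the long rod is lifted off the mat (more than 10 mm) (z of long_rod in the frame of stage above 0.038 m).
It fails at once if the short rod is lifted or pushed away (over 10 mm) (distance of short_rod from where it was at the start of the episode above 0.01 m).
It fails at once if the jar is disturbed (over 15 mm) (distance of jar from where it was at the start of the episode above 0.015 m).
It fails at once if the upright post is disturbed (over 15 mm) (distance of post from where it was at the start of the episode above 0.015 m).
It fails at once if the screwdriver is disturbed (over 15 mm) (distance of driver from where it was at the start of the episode above 0.015 m).
It also fails if it takes over 58 s, if anything falls off the work surface, if the arm or the gripper's body presses on something with over 40 N, if the wrist force passes 120 N, or if a joint passes its speed limit or range.

ROBOT

A 6-joint arm with a two-finger parallel gripper is mounted at the origin on the work surface. World frame = base frame: x ahead of the robot, y to its left, z up, the work surface at z = 0. Lengths are in m, angles in rad, forces in N, time in s.
With the tool pointing down it reaches from about 0.275 to 0.75 m from the base axis. Payload 10.2 kg.
Tool frame: the origin (TCP) lies midway between the tips of the shut fingers; the grasp point (between the pads) lies 19 mm behind it (env.hold_point_z is the distance from the TCP to the grasp point, in m); x points along the fingers, z is the direction in which the jaws open and shut, and the axes are right-handed (so a half turn about x gives the same grasp; the last joint's range is limited). The gripper opens to 85 mm and grips with 20 to 120 N. Pads are 22 mm wide; open, the fingers measure 114 mm over their backs; the gripper's body (76 mm by 85 mm) begins 54 mm behind the grasp point. The pads swing forward as they close: fully open they stand 13 mm farther back than shut.
Start: joints at [-1.536, 0.313, 1.498, -0, 1.331, -0.223], TCP at [0.134, -0.508, 0.231] pointing down, gripper open.
Joint ranges: [-2.94, 2.94], [-0.97, 2.17], [0.19, 2.56], [-1.23, 4.37], [0.02, 3.11], [-2.88, 2.88]. Speed limits (rad/s): [2.39, 2.39, 3.01, 3.14, 3.14, 3.14].

INTERFACE

Orientations are given as a unit quaternion [x, y, z, w].
In Python, from bench import env, kinematics, monitor, eyes, job gives the robot as it stands. The module is installed in compiled form; this text tells all that it offers. Calls block until the motion is done:
- env.reach(position, orientation): joint-space move of the TCP to a pose.
- env.movel(position, velocity=0.15, frame=None, guard=None): straight line of the TCP; frame=None keeps the orientation; velocity is the mean speed in m/s. With guard (N) it stops when the force on the tool has changed by that much, and returns True; else False.
- env.set_joints(angles): joint-space move.
- env.release() and env.close_gripper(effort=None): open the fingers fully, or close them until they stop; effort is the grip in N (None keeps the last).
- env.hold(seconds).
- kinematics.ik(position, orientation): joint angles nearest the present ones, or None.
- monitor.sense(): the state.
- eyes.grab_frame(name): name is "scene" or "top" or "wrist"; returns a dict with "frame" (400x640x3 uint8, red, green, blue), "mtx" (3x3 intrinsics, pixels), "view" (4x4, takes a point from world to camera coordinates). Camera axes: x right, y down, z forward; pixel columns grow to the right and rows downward; lengths in m; the calibration is good to about 2 mm. A picture is of the moment at which its call begins. There is no depth.
A pose or a line that the arm cannot do raises env.MotionError and nothing moves.
- job.hand_in(): hands the job in, once; it reports no verdict.
The state is a dict: "clock": time; "joints": joint angles; "qvel": joint speeds; "joint_efforts": joint torques, N m; "position": TCP position; "ee_rot": TCP orientation; "contact_force": force on the tool from outside, world axes, zero at the start; "ft_torque": the same for the moment, N m; "finger_gap": opening from 0.0 (shut) to 1.0 (fully open).
Only numpy, scipy, OpenCV 4.12 (cv2) and the standard library are available. Lean on these libraries where they do the work, as an engineer would, in place of code of your own. Each camera call takes 0.05 s, during which the arm holds its last target.

## Working session

There is one attempt and no reset: what is moved stays moved. The work goes in short steps, each a Python script; the robot and the scene stay as the last script left them, time stands still between calls to the robot, and variables do not carry over. Pictures are saved under pics/ and viewed, and the job is handed in when it is done.

```bash
mkdir -p pics; python3 - <<'E'
from bench import env, kinematics, monitor, eyes, job
import cv2,numpy as np
for n in ["scene","top","wrist"]:
    d=eyes.grab_frame(n); cv2.imwrite(f"pics/{n}0.png",d["frame"][:,:,::-1])
    np.savez(f"{n}0.npz",**d); print(n,np.round(d["mtx"],1).tolist(),np.round(d["view"],3).tolist())
s=monitor.sense(); print(s["clock"],s["position"],s["ee_rot"],s["finger_gap"])
E
```

```text
scene [[424.2, 0.0, 313.0], [0.0, 424.2, 198.0], [0.0, 0.0, 1.0]] [[-0.489, 0.872, -0.012, 0.225], [0.486, 0.261, -0.834, -0.195], [-0.724, -0.414, -0.552, 1.534], [0.0, 0.0, 0.0, 1.0]]
top [[410.7, 0.0, 320.9], [0.0, 410.7, 205.5], [0.0, 0.0, 1.0]] [[-0.022, -1.0, -0.006, 0.015], [-0.994, 0.023, -0.104, 0.497], [0.104, 0.003, -0.995, 0.971], [0.0, 0.0, 0.0, 1.0]]
wrist [[319.3, 0.0, 320.3], [0.0, 319.3, 197.3], [0.0, 0.0, 1.0]] [[0.256, -0.967, -0.001, -0.524], [-0.928, -0.246, 0.279, -0.038], [-0.27, -0.071, -0.96, 0.378], [0.0, 0.0, 0.0, 1.0]]
0.15 [ 0.13384019 -0.50747605  0.23087115] [ 0.4318296   0.56033358 -0.43132268  0.55991983] 0.9948928463057037
```

View pics/top0.png

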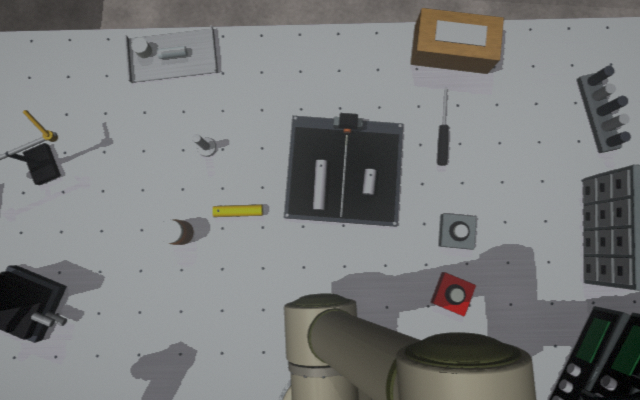

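View pics/scene0.png

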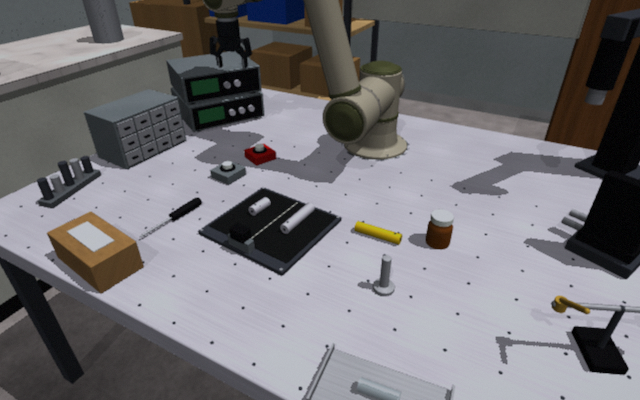

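The top view shows these candidates:
- **Long rod:** the grey rod at (320,184) is the one I want. The short rod at (369,181) and the yellow look-alike at (238,211) are not.
- **Start button:** the grey box with the white button at (459,231) is the right one. The red look-alike is at (456,293).

I'll check both choices in a close crop.

```bash
cat > h.py <<'E'
import numpy as np,cv2
def ray(d,u,v,z):
    K,T=d["mtx"],d["view"]; R,t=T[:3,:3],T[:3,3]
    c=-R.T@t; w=R.T@np.linalg.inv(K)@np.array([u,v,1.]); s=(z-c[2])/w[2]; return c+s*w
def proj(d,p):
    q=d["view"][:3,:3]@np.asarray(p)+d["view"][:3,3]; q=d["mtx"]@q; return q[:2]/q[2]
E
python3 - <<'E'
import cv2
a=cv2.imread("pics/top0.png"); b=cv2.resize(a[100:260,270:490],None,fx=3.6,fy=3.6,interpolation=cv2.INTER_CUBIC); cv2.imwrite("pics/crop0.png",b)
E
```

```text
(no output)
```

View pics/crop0.png

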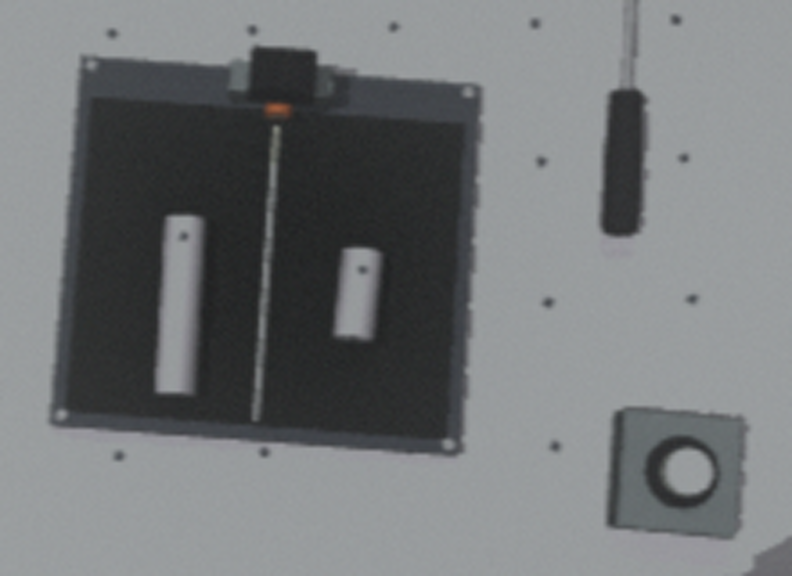

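The crop shows the aluminium long rod left of the line, from about (184,214) to (176,394). The short rod is on the right at (357,293), and the line runs from (277,125) to (256,420). The grey box's white button is at (690,471). These match the description, so next I'll measure them.

```bash
cat > meas.py <<'E'
from h import *
def rods(d):
    f=d["frame"]; g=cv2.cvtColor(f,cv2.COLOR_RGB2GRAY)
    u4=4; G=cv2.resize(g,None,fx=u4,fy=u4,interpolation=cv2.INTER_CUBIC)
    return G
def blobs(d,x0,y0,x1,y1,th=95):
    G=rods(d); M=np.zeros_like(G); M[y0*4:y1*4,x0*4:x1*4]=(G[y0*4:y1*4,x0*4:x1*4]>th)
    cs,_=cv2.findContours(M,cv2.RETR_EXTERNAL,cv2.CHAIN_APPROX_NONE)
    return [c for c in sorted(cs,key=cv2.contourArea,reverse=True) if cv2.contourArea(c)>300]
def px(p): return (np.asarray(p)+.5)/4-.5
E
python3 - <<'E'
from meas import *
d=dict(np.load("top0.npz"))
for c in blobs(d,294,130,393,216):
    r=cv2.minAreaRect(c); B=px(cv2.boxPoints(r)); 
    m=px(r[0]); 
    for z in (0.014,0.028,0.034): 
        P=[ray(d,*b,z)[:2] for b in B]; e=sorted([np.linalg.norm(P[0]-P[1]),np.linalg.norm(P[1]-P[2])])
        long=(P[1]-P[0]) if np.linalg.norm(P[1]-P[0])>np.linalg.norm(P[2]-P[1]) else P[2]-P[1]
        print(m.round(1),z,"ctr",np.mean(P,0).round(4),"size",np.round(e,4),"ang",np.round(np.arctan2(long[1],long[0])%np.pi,3))
C=lambda u,v:((np.array([u,v])+.5)/3.6-.5)+[270,100]
a=ray(d,*C(277,125),.014);b=ray(d,*C(256,420),.014);print("line",a,b,np.linalg.norm(a-b),np.arctan2(*(a-b)[[1,0]]))
Q=[ray(d,*C(*p),.012)[:2] for p in [(92,64),(468,92),(449,444),(61,414)]]
print("screws",np.round(Q,4),"ctr",np.mean(Q,0))
t=ray(d,*C(690,471),.048);print("button",t)
h=ray(d,*C(283,75),.068);print("head",h)
E
```

```text
[319.1 184.1] 0.014 ctr [0.5523 0.0074] size [0.0255 0.1242] ang 3.06
[319.1 184.1] 0.028 ctr [0.5501 0.0073] size [0.0252 0.1224] ang 3.06
[319.1 184.1] 0.034 ctr [0.5492 0.0073] size [0.025  0.1217] ang 3.06
[368.7 180.8] 0.014 ctr [ 0.5574 -0.1153] size [0.0252 0.0627] ang 3.003
[368.7 180.8] 0.028 ctr [ 0.5551 -0.1137] size [0.0248 0.0619] ang 3.003
[368.7 180.8] 0.034 ctr [ 0.5541 -0.113 ] size [0.0247 0.0615] ang 3.003
[343.4 175.1] 0.014 ctr [ 0.5739 -0.0533] size [0.0047 0.2027] ang 3.043
[343.4 175.1] 0.028 ctr [ 0.5714 -0.0525] size [0.0046 0.1999] ang 3.043
[343.4 175.1] 0.034 ctr [ 0.5703 -0.0522] size [0.0046 0.1987] ang 3.043
line [ 0.67604857 -0.06403833  0.014     ] [ 0.47084274 -0.04383059  0.014     ] 0.206198412380344 -0.09815897320704174
screws [[ 0.7234  0.064 ]
 [ 0.697  -0.198 ]
 [ 0.4516 -0.1747]
 [ 0.4781  0.089 ]] ctr [ 0.58754846 -0.0549187 ]
button [ 0.42832105 -0.32515845  0.048     ]
head [ 0.69451996 -0.0654706   0.068     ]
```

```bash
cat >> h.py <<'E'
from scipy.spatial.transform import Rotation as Rn
YAW=-0.0985; O=np.array([0.5874,-0.0553])
ex=np.array([np.cos(YAW),np.sin(YAW)]); ey=np.array([-np.sin(YAW),np.cos(YAW)])
def W(x,y,z): p=O+x*ex+y*ey; return [p[0],p[1],z]
def S(p): r=np.asarray(p)[:2]-O; return np.array([r@ex,r@ey])
def quat(sign=1,a=0):
    X=np.array([0,0,-1.]); c,s=np.cos(a),np.sin(a); v=-s*ex+c*ey
    Z=sign*np.array([v[0],v[1],0]); Y=np.cross(Z,X)
    return Rn.from_matrix(np.column_stack([X,Y,Z])).as_quat()
E
python3 - <<'E'
from h import *
from bench import env, kinematics, monitor, eyes, job
s0=monitor.sense()
for sg in (1,-1):
    q=kinematics.ik(W(-.043,.068,.09),quat(sg)); print(sg,None if q is None else np.round(np.array(q)-s0["joints"],2))
E
```

```text
1 [ 1.35  0.21  0.09 -0.   -0.3  -1.43]
-1 [ 1.35  0.21  0.09 -0.   -0.3   1.71]
```

```bash
python3 - <<'E'
from h import *
from bench import env, kinematics, monitor, eyes, job
env.close_gripper(20)
env.reach(W(-.043,.067,.10),quat(1))
s=monitor.sense(); print(s["clock"],s["position"],s["contact_force"],s["finger_gap"])
for n in ["wrist","top"]:
    d=eyes.grab_frame(n); cv2.imwrite(f"pics/{n}1.png",d["frame"][:,:,::-1]); np.savez(f"{n}1.npz",**d)
E
```

```text
3.3417 [0.55131577 0.01487638 0.1001527 ] [-0.76739666 -0.30520525  0.48538533] -0.0038521030512875657
```

View pics/wrist1.png

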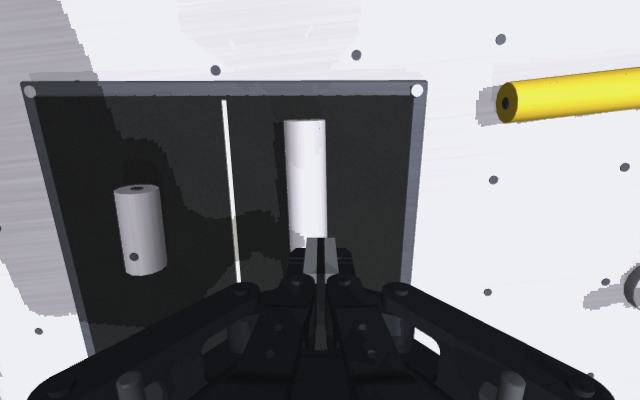

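View pics/top1.png

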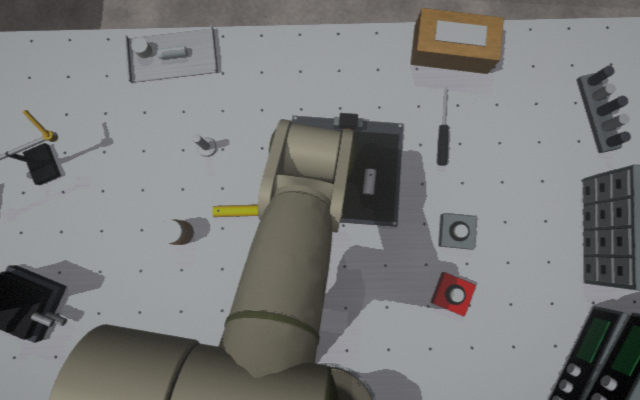

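The wrist view shows the long rod at about (306,190), the line at about (231,180) and the shut tip at (320,240). The tip looks narrow along the jaw direction. I'll turn the tool 90° so the 22 mm pad width lies along the roll, and cross-check the rod's y from this view.

```bash
python3 - <<'E'
from h import *
from bench import env, kinematics, monitor, eyes, job
d=dict(np.load("wrist1.npz"))
print("rod",S(ray(d,306,180,.028)),"edges",S(ray(d,285,180,.028)),S(ray(d,327,180,.028)),"line",S(ray(d,231,180,.014)))
g=d["frame"][180,200:340].mean(1).astype(int); print(g.tolist())
for a in (np.pi/2,-np.pi/2):
    q=kinematics.ik(W(-.043,.0655,.06),quat(1,a)); print(a,np.round(q,2) if q is not None else None)
E
```

```text
rod [-0.06459089  0.05680217] edges [-0.06459156  0.04232981] [-0.06459022  0.07127262] line [-0.0613697   0.00107668]
[46, 44, 43, 41, 42, 43, 43, 43, 42, 42, 42, 42, 43, 43, 42, 44, 45, 43, 43, 42, 42, 45, 44, 43, 43, 44, 41, 55, 137, 239, 239, 237, 208, 43, 43, 41, 41, 42, 44, 44, 45, 43, 44, 44, 45, 44, 43, 43, 44, 42, 43, 43, 44, 43, 45, 44, 44, 46, 45, 44, 43, 45, 45, 46, 46, 45, 44, 45, 45, 46, 47, 44, 45, 44, 44, 30, 29, 29, 29, 29, 27, 28, 30, 28, 27, 29, 63, 121, 135, 150, 166, 182, 190, 199, 206, 213, 218, 224, 228, 232, 236, 238, 240, 239, 239, 240, 240, 239, 240, 240, 239, 240, 240, 240, 240, 240, 240, 239, 239, 237, 234, 229, 223, 214, 201, 181, 98, 43, 45, 43, 44, 44, 45, 45, 45, 45, 44, 44, 44, 44]
1.5707963267948966 None
-1.5707963267948966 [-0.19  0.56  1.61 -0.    0.97 -0.09]
```

```bash
cat > roll.py <<'E'
from h import *
from bench import env, kinematics, monitor, eyes, job
Q=quat(1,-np.pi/2)
def stroke(y0,y1,x=-.043,lift=.06,press=.0006,v=.04):
    env.movel(W(x,y0,lift),0.12,Q)
    env.movel(W(x,y0,.046),0.06)
    hit=env.movel(W(x,y0,.038),0.01,guard=2.0)
    s=monitor.sense(); z=s["position"][2]; print("hit",hit,"z",z.round(4),"F",s["contact_force"].round(1))
    if not hit: env.movel(W(x,y0,lift),.1); return False
    env.movel(W(x,(y0+y1)/2,z-press),v); s=monitor.sense(); print(" mid F",s["contact_force"].round(1),s["position"].round(4))
    env.movel(W(x,y1,z-press),v); s=monitor.sense(); print(" end F",s["contact_force"].round(1),s["position"].round(4))
    env.movel(W(x,y1,lift),0.08); return True
def shot(tag):
    d=eyes.grab_frame("wrist"); cv2.imwrite(f"pics/{tag}.png",d["frame"][:,:,::-1]); np.savez(f"{tag}.npz",**d); print("t",monitor.sense()["clock"])
E
python3 - <<'E'
from roll import *
env.reach(W(-.043,.064,.075),Q)
stroke(.064,.038)
shot("w2")
E
```

```text
hit True z 0.0419 F [-0.3 -0.1  4.9]
 mid F [-1.9  0.5  6.3] [ 0.55   -0.0006  0.0419]
 end F [-0.3 -0.4  5.6] [ 0.5489 -0.0136  0.042 ]
t 7.3917
```

View pics/w2.png

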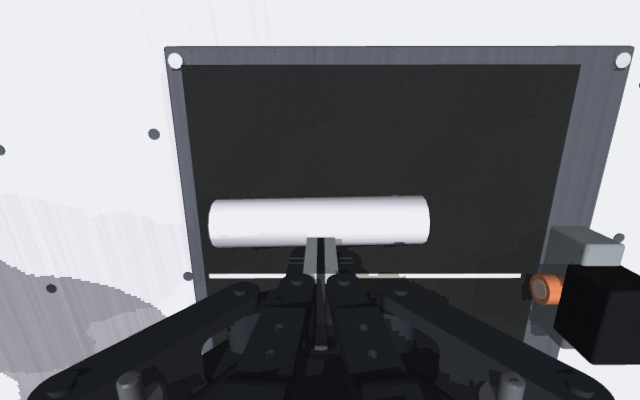

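The rod rolled and stayed parallel to the line. In the wrist view it spans rows 197–246 and columns 208–430, and the line is at row 276. Now I'll measure its y.

```bash
cat >> h.py <<'E'
def dirn(d,u,v):
    w=d["view"][:3,:3].T@np.linalg.inv(d["mtx"])@np.array([u,v,1.]); return w/np.linalg.norm(w)
def edges(d,u,lo=90,hi=300):
    """rod silhouette (bright run >25 px) and line (bright run <=12) in column u; stage coords"""
    g=cv2.GaussianBlur(d["frame"],(1,3),0)[:,u].mean(1); m=(g>100).astype(int); m[:lo]=0;m[hi:]=0
    e=np.flatnonzero(np.diff(m)); runs=e.reshape(-1,2)
    sub=lambda i:i+(100-g[i])/(g[i+1]-g[i])
    out=[]
    for a,b in runs:
        va,vb=sub(a),sub(b)
        if vb-va>25:
            R,t=d["view"][:3,:3],d["view"][:3,3]; c=-R.T@t
            w=dirn(d,u,va)+dirn(d,u,vb); out.append(("rod",S(c+w*(.028-c[2])/w[2]).round(4)))
        elif 1<vb-va<12: out.append(("line",S(ray(d,u,(va+vb)/2,.014)).round(4)))
    return out
E
python3 - <<'E'
from h import *
d=dict(np.load("w2.npz"))
for u in (225,250,275,375,400,415): print(u,edges(d,u))
E
```

```text
225 [('rod', array([-0.0994,  0.0428])), ('line', array([-1.07e-01,  1.00e-04]))]
250 [('rod', array([-0.0848,  0.0431])), ('line', array([-0.0904,  0.0002]))]
275 [('rod', array([-0.0702,  0.0435])), ('line', array([-0.0738,  0.0003]))]
375 [('rod', array([-0.012 ,  0.0446])), ('line', array([-0.0075,  0.0007]))]
400 [('rod', array([0.0025, 0.0453])), ('line', array([0.009 , 0.0007]))]
415 [('rod', array([0.0113, 0.0451])), ('line', array([0.019 , 0.0005]))]
```

```bash
python3 - <<'E'
from roll import *
stroke(.0508,.0248); stroke(.0378,.0118)
shot("w3"); d=dict(np.load("w3.npz"))
for u in (225,250,275,375,400,415): print(u,edges(d,u))
E
```

```text
hit True z 0.0419 F [-0.8  0.3  4.8]
 mid F [-1.2 -0.8  5.9] [ 0.5487 -0.0137  0.0419]
 end F [ 0.4 -0.2  6.5] [ 0.5476 -0.0269  0.0419]
hit True z 0.0419 F [-1.2  0.1  4.5]
 mid F [-1.2  0.1  5.3] [ 0.5474 -0.0267  0.0419]
 end F [-0.6  0.2  5.9] [ 0.5463 -0.0397  0.0419]
t 12.425
225 [('rod', array([-0.0995,  0.0165]))]
250 [('rod', array([-0.0848,  0.0168]))]
275 [('rod', array([-0.0702,  0.0171]))]
375 [('rod', array([-0.012 ,  0.0183]))]
400 [('rod', array([0.0025, 0.0186]))]
415 [('rod', array([0.0112, 0.0188]))]
```

View pics/w3.png

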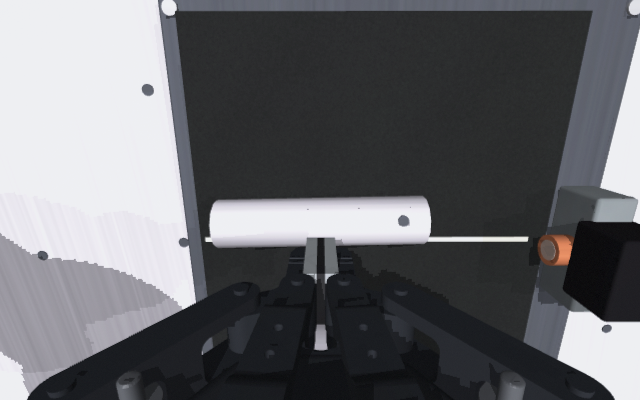

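The rod is now at y ≈ 17.6 mm and still parallel (rows 197–247). Two shorter strokes should centre it.

```bash
python3 - <<'E'
from roll import *
stroke(.0225,.005); stroke(.0133,-.0040)
env.movel(W(-.043,.03,.08),.12)
shot("w4"); d=dict(np.load("w4.npz"))
for u in (200,225,250,275,300,340,375,400,415): print(u,edges(d,u,90,399))
E
```

```text
hit True z 0.0419 F [-1.   0.4  5.3]
 mid F [-1.8  0.   6.8] [ 0.5462 -0.0377  0.0419]
 end F [-0.9  0.5  5.3] [ 0.5455 -0.0464  0.0419]
hit True z 0.0419 F [-0.3 -0.3  5.8]
 mid F [-1.3  0.3  5.6] [ 0.5453 -0.0467  0.0419]
 end F [-1.1 -0.4  4.8] [ 0.5446 -0.0554  0.0419]
t 17.4833
200 [('rod', array([-0.1191,  0.0569])), ('rod', array([-0.1263, -0.0123]))]
225 [('line', array([-0.1122,  0.0002]))]
250 [('rod', array([-0.0913, -0.0007]))]
275 [('rod', array([-0.0745, -0.001 ]))]
300 [('line', array([-0.0584,  0.0058]))]
340 [('line', array([-0.0301,  0.0065]))]
375 [('rod', array([-0.0072,  0.0006]))]
400 [('rod', array([0.0096, 0.0009]))]
415 [('rod', array([ 0.0197, -0.0001]))]
```

View pics/w4.png

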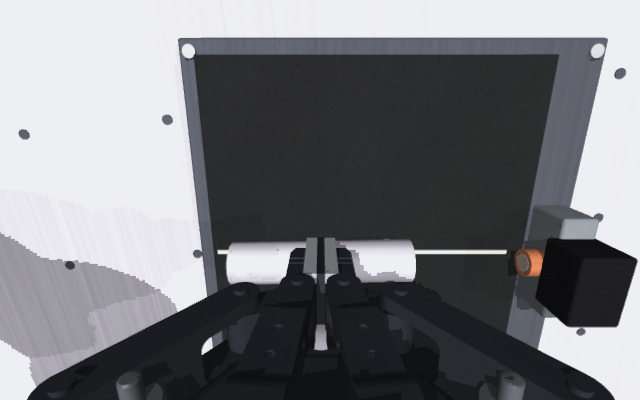

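The rod is centred at y ≈ 0 ± 1 mm. Next is the button, with a close look from above first.

```bash
python3 - <<'E'
from roll import *
env.movel(W(-.043,.03,.16),.15)
q=kinematics.ik([.4283,-.3252,.15],Q); print(np.round(q,2))
env.reach([.40,-.3252,.16],Q)
shot("w5")
d=eyes.grab_frame("top"); cv2.imwrite("pics/top5.png",d["frame"][:,:,::-1]); np.savez("top5.npz",**d)
w=dict(np.load("w5.npz")); print(proj(w,[.4283,-.3252,.048]))
E
```

```text
[-0.87  0.42  1.57 -0.    1.15 -0.77]
t 19.4917
[355.06407301 191.91206623]
```

View pics/w5.png

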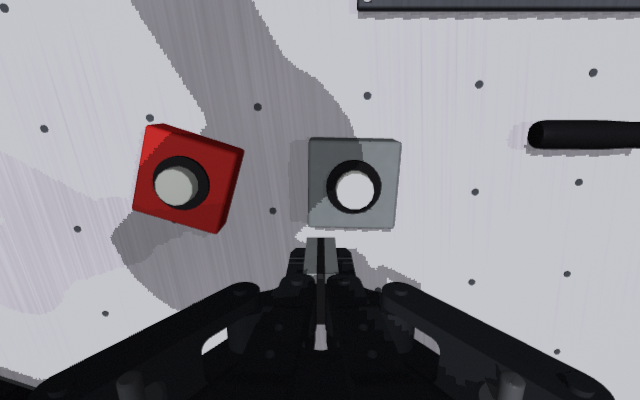

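View pics/top5.png

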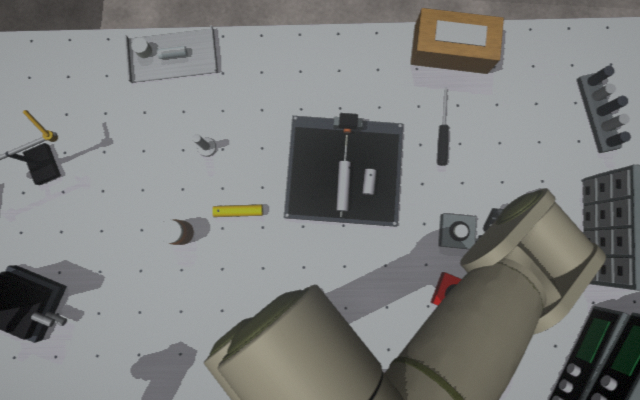

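The wrist view shows the white button on the grey box at (355,190), against a prediction of (355,192), with the red look-alike at (175,185). The top view shows the long rod on the line at (344,186). I'll check its y in that picture and then press.

```bash
python3 - <<'E'
from roll import *
from meas import *
d=dict(np.load("top5.npz"))
for c in blobs(d,294,160,393,210)[:3]:
    r=cv2.minAreaRect(c); B=px(cv2.boxPoints(r)); print(r[1],S(np.mean([ray(d,*b,.028) for b in B],0)).round(4))
def edge_top(v):
    g=d["frame"][v].mean(1); m=g[328:358]>95; i=np.flatnonzero(m)+328; return S(ray(d,(i[0]+i[-1])/2,v,.028))
for v in (168,180,192,204): print(v,edge_top(v).round(4))
P=[.4283,-.3252]
env.movel(P+[.08],.12)
env.movel(P+[.052],.06)
h=env.movel(P+[.0405],.02,guard=14)
s=monitor.sense(); print(h,s["position"].round(4),s["contact_force"].round(1))
env.hold(.2); s=monitor.sense(); print(s["position"].round(4),s["contact_force"].round(1))
env.movel(P+[.09],.08)
env.movel(P+[.17],.15)
env.reach([.36,-.40,.22],Q)
env.hold(.3); s=monitor.sense(); print(s["clock"],s["contact_force"].round(1))
for n in ["top","scene"]:
    d=eyes.grab_frame(n); cv2.imwrite(f"pics/{n}6.png",d["frame"][:,:,::-1]); np.savez(f"{n}6.npz",**d)
E
```

```text
(41.325164794921875, 200.52410888671875) [-0.0402  0.0011]
(41.522254943847656, 100.82398223876953) [-0.0264 -0.0613]
168 [0.0004 0.0022]
180 [-0.0293  0.0013]
192 [-0.0588  0.0004]
204 [-0.0883  0.0008]
True [ 0.4285 -0.3255  0.042 ] [-1.6  2.1  7.6]
[ 0.4286 -0.3255  0.042 ] [-1.7  1.7  8.2]
24.0333 [-0.5  0.7  0.1]
```

```bash
python3 - <<'E'
from meas import *
from h import S
for n in ("top0","top6"):
    d=dict(np.load(n+".npz")); 
    for c in blobs(d,294,160 if n=="top6" else 130,393,210)[:2]:
        r=cv2.minAreaRect(c); B=px(cv2.boxPoints(r)); print(n,px(r[0]).round(1),S(np.mean([ray(d,*b,.028) for b in B],0)).round(4))
a,b=cv2.imread("pics/top6.png"),cv2.imread("pics/scene6.png")
c=np.hstack([cv2.resize(a[90:250,160:480],(400,200)),cv2.resize(b[140:300,150:470],(400,200))])
cv2.imwrite("pics/fin.png",cv2.resize(c,(800,400)))
E
```

```text
top0 [319.1 184.1] [-0.0433  0.0586]
top0 [368.7 180.8] [-0.0264 -0.0613]
top6 [342.8 184.6] [-0.0403  0.0011]
top6 [368.7 180.8] [-0.0264 -0.0612]
```

View pics/fin.png

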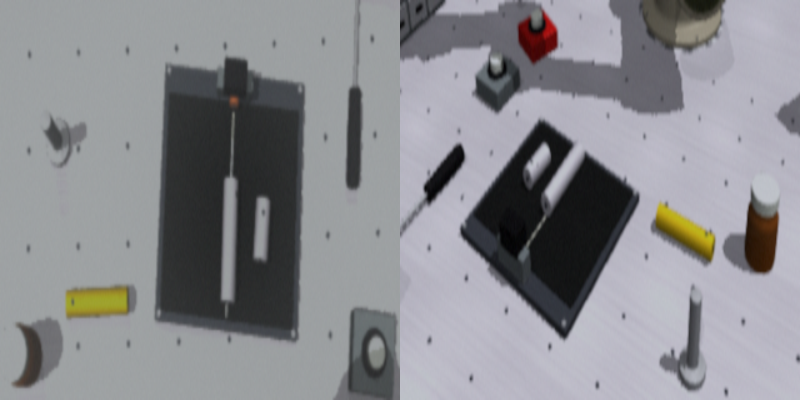

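The long rod lies on the line, the short rod hasn't moved, and the button is up. The jar, post and screwdriver stand where they were. Handing in.

```bash
python3 -c "
from bench import job
job.hand_in()"
```

```text
the job is handed in; nothing more can be done
```

I rolled the long rod onto the white line with five light fingertip strokes (about 5–7 N on its top). I then pressed the start button on the grey box until it bottomed out, let go, backed the arm away and handed the job in at about 24 s.

- **Long rod:** it lies about 1 mm from the line at stage x ≈ -40 mm, almost parallel to it. The wrist and top cameras agree to within about 1–2 mm.
- **Button:** the fingertip stopped at z = 0.042 m, which is the full 6 mm of travel, with about 8 N on it. I read the button travel from the fingertip height and not from the joint itself. It looks up again in the last pictures.
- **Other objects:** the short rod's measured position changed by about 0.1 mm. The jar, post, screwdriver and yellow and red look-alikes show no movement in the last pictures; I compared those by eye only.

No check failed. The hand-in reported no verdict.

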